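# Pack up a front panel level in its holder

### The arm

A 6-joint arm with a two-finger parallel gripper is mounted at the origin on the work surface. World frame = base frame: x ahead of the robot, y to its left, z up, the work surface at z = 0. Lengths are in m, angles in rad, forces in N, time in s.
With the tool pointing down it reaches from about 0.225 to 0.875 m from the base axis. Payload 3.4 kg.
Tool frame: the origin (TCP) lies between the finger pads; the fingertips stand 14 mm ahead of it and the grasp point (between the pads) lies 5 mm behind it; z points along the fingers, y is the direction in which the jaws open and shut (so a half turn about z gives the same grasp; the last joint's range is limited). The gripper opens to 85 mm and grips with 20 to 120 N. Pads are 22 mm wide; open, the fingers measure 114 mm over their backs; the gripper's body (76 mm by 85 mm) begins 54 mm behind the grasp point. The pads swing forward as they close: fully open they stand 13 mm farther back than shut.
Start: joints at [-1.393, 0.276, 1.505, -0, 1.361, -0.121], TCP at [0.169, -0.55, 0.245] pointing down, gripper open.
Joint ranges: [-2.89, 2.89], [-0.75, 2.08], [0.22, 2.7], [-1.18, 4.32], [0.11, 2.71], [-2.7, 2.7]. Speed limits (rad/s): [2.57, 2.57, 3.14, 3.14, 3.14, 3.14].

### API

Orientations are given as a unit quaternion [w, x, y, z].
In Python, from rig import manip, get_image, job gives the robot as it stands. The module is installed in compiled form; this text tells all that it offers.
- The arm moves only by the tool step_arm, never from a script. Its argument "moves" is one flat list of numbers, 5 for each row, row after row: the shift along the tool's x, y, z as a fraction of full scale, then the turn about the tool's z as a fraction of full scale, then the gripper's target within -1 to 1 (shut at 1, half-way at 0, fully open at -1). In form: [dx, dy, dz, twist, hand, dx, dy, dz, twist, hand, ...]. A call has 1 to 5 rows; each row is the pose to reach, as a shift and turn from the pose commanded when the call began, along the tool's axes at that moment, turning the shorter way round; what a row does not reach only later rows make up. Full scale, the value 1, is 500 mm for a shift and pi rad for a turn. A row lasts 1/10 s, in which the tool goes at most 50 mm and 8.59 degrees, less where a joint would pass 70% of its speed; a pose out of reach is approached as far as the arm can. A call with a number of a shift or a turn outside -1 to 1 is refused whole. A call with a gripper value outside its range is refused whole. The fingers move at their own pace and stop on an object; "force" is the grip in N (left out, the last holds). Time passes only in rows, so rows that repeat a pose let the fingers close. It gives the time, the measured TCP pose, the force and the opening at its end, in the units of the state.
- manip.get_state(): the state, without advancing time (a new reading comes with each control period).
- get_image(name): name is "side" or "top" or "wrist"; returns a dict with "frame" (480x640x3 uint8, blue, green, red), "fx", "fy", "cx", "cy" (pixels), "rvec" (rotation vector, rad) and "tvec" (3), from world to camera coordinates, as OpenCV has them; the wrist camera has in their place "T_tool_cam" (4x4, takes a point from camera to tool coordinates, whose origin is the TCP and whose axes are the flange's). Camera axes: x right, y down, z forward; pixel columns grow to the right and rows downward; lengths in m; the calibration is good to about 2 mm. A picture is of the moment at which its call begins: read the wrist's pose just before it. There is no depth.
- job.sign_off(): hands the job in, once; it reports no verdict.
The state is a dict: "clock": time; "qpos": joint angles; "qd": joint speeds; "effort": joint torques, N m; "position": TCP position; "ee_rot": TCP orientation; "contact_force": force on the tool from outside, world axes, zero at the start; "moment": the same for the moment, N m; "width": finger opening in m.
Only numpy, scipy, OpenCV 4.12 (cv2) and the standard library are available. Lean on these libraries where they do the work, as an engineer would, in place of code of your own. Each camera call takes 0.05 s, during which the arm holds its last target. There are 200 camera calls.

### The job

Pack up the free side of the front panel so that it will not spring when parts are pressed into it: the pack under it has to be 48 mm high in all, and one spacer plate already lies in place, so pick the plates that make up the rest and stack them squarely on it. Then swing the panel down on its pivots, dial face up, until it lies level on the pack, and let go. Do not disturb the solder reel, the screwdriver or the magnifier stand.

Things in the scene. Friction and masses are not known exactly. Their poses are not given: they have to be found in the camera images.
- holder: Panel holder fixed to the bench: two uprights (68 mm high, 14 mm wide, at y = +-112 mm) on 20 mm high foot bars joined by two steel rods behind (+x) the pivot line; 266 mm wide with its knobs. Origin on the bench midway between the uprights, below the pivot line; y axis parallel to the pivot line; the -x side (towards the robot) is open bench for the pack.
- pivot (a point): Midpoint of the pivot line (along the holder's y), 50 mm above the bench, in the panel's mid-thickness
- panel (a joint): Turn of the front panel on its pivots, rad: 0 = level, dial face up, free edge towards the robot (-x of the holder); pi/2 = upright, free edge on top, dial face looking away from the robot (+x). Starts at 1.6 to 1.9, leaning back; travel -0.35 to 1.95. Friction holds it at any angle; about 2 to 4 N at the free edge turns it, e.g. by pushing on the dial face near that edge.
- panel_edge (a point): Middle of the free edge, on the dial face, of the black panel (170 mm along the pivots, 4 mm thick, 0.3 kg). It lies 110 mm from the pivot line; the panel reaches 30 mm past the line on the other side. Level, the panel's underside is 48 mm above the bench. The dial face is bare within 28 mm of its centre line.
- dial (a point): Centre of the white dial (50 mm across) on the panel's dial face, on its +y side, 50 mm from the pivot line; its black knob is 16 mm high
- pack_spot (a point): Point on the bench where the pack of spacer plates is centred: 80 mm from below the pivot line, towards the robot (-x of the holder)
- plate8: Yellow plastic spacer plate, 8 mm thick, 90 mm long (its x axis) and 40 mm wide (its y axis), 25 to 46 g. Origin at the centre of its underside. One of the five plates, a different one each time, starts flat at the pack spot (within 8 mm), lengthwise along the holder's x; the other four lie flat on the bench to the right (-y) of the holder, within 0.1 rad of its yaw.
- plate12: Green plastic spacer plate, 12 mm thick, 90 mm long (its x axis) and 40 mm wide (its y axis), 37 to 68 g. Origin at the centre of its underside. One of the five plates, a different one each time, starts flat at the pack spot (within 8 mm), lengthwise along the holder's x; the other four lie flat on the bench to the right (-y) of the holder, within 0.1 rad of its yaw.
- plate16: Blue plastic spacer plate, 16 mm thick, 90 mm long (its x axis) and 40 mm wide (its y axis), 50 to 91 g. Origin at the centre of its underside. One of the five plates, a different one each time, starts flat at the pack spot (within 8 mm), lengthwise along the holder's x; the other four lie flat on the bench to the right (-y) of the holder, within 0.1 rad of its yaw.
- plate20: Red plastic spacer plate, 20 mm thick, 90 mm long (its x axis) and 40 mm wide (its y axis), 62 to 114 g. Origin at the centre of its underside. One of the five plates, a different one each time, starts flat at the pack spot (within 8 mm), lengthwise along the holder's x; the other four lie flat on the bench to the right (-y) of the holder, within 0.1 rad of its yaw.
- plate24: Grey plastic spacer plate, 24 mm thick, 90 mm long (its x axis) and 40 mm wide (its y axis), 74 to 137 g. Origin at the centre of its underside. One of the five plates, a different one each time, starts flat at the pack spot (within 8 mm), lengthwise along the holder's x; the other four lie flat on the bench to the right (-y) of the holder, within 0.1 rad of its yaw.
- reel: Bystander: solder reel with green flanges standing on end, 58 mm across, 43 mm high; origin at the centre of its underside
- screwdriver: Bystander: screwdriver with a yellow handle, 190 mm long, lying on the bench on the robot's side of the holder; origin under its middle
- magnifier: Bystander: magnifier stand, round base 80 mm across, 200 mm high, left of the holder; origin at the centre of its underside
Not all that is in view belongs to the job. Of the things like the plate16, leave any that is pink; of the rest the smaller one is meant.

How it is judged:
By the outcome, as a careful person would: the job done as asked, in the order asked, and still so for the second after the job is handed in, with the robot touching nothing.
It also fails if it takes over 72 s, if anything falls off the work surface, if the arm or the gripper's body presses on something with over 40 N, if the wrist force passes 120 N, or if a joint passes its speed limit or range.

## Working session

There is one attempt and no reset: what is moved stays moved. The work goes in short steps, Python scripts to look and compute and a tool call to move; the robot and the scene stay as the last step left them, time stands still between calls to the robot, and variables do not carry over. Pictures are saved under pics/ and viewed, about 8 in all and at most 12, crops included, and the job is handed in when it is done.

Besides the shell and the picture viewer there is one more tool, called after "Request:" in YAML: its name, and indented under it one key for each argument. step_arm: Moves the arm, as the interface text tells. Its arguments: {"type":"object","properties":{"moves":{"type":"array","items":{"type":"number","minimum":-1,"maximum":1}},"force":{"type":"number"}},"required":["moves"]}

```bash
mkdir -p pics; python3 - <<'E'
from rig import manip,get_image
import cv2,numpy as np
s=manip.get_state();print({k:np.round(v,3) for k,v in s.items()})
for n in("top","side"):
    g=get_image(n);cv2.imwrite(f"pics/{n}0.png",g["frame"]);R=cv2.Rodrigues(np.array(g["rvec"]))[0];print(n,g["fx"],g["fy"],g["cx"],g["cy"],R.round(3).tolist(),(-R.T@np.array(g["tvec"]).ravel()).round(3))
E
```

```text
{'clock': np.float64(0.0), 'qpos': array([-1.393,  0.277,  1.506, -0.   ,  1.361, -0.121]), 'qd': array([-0.   ,  0.001, -0.001,  0.   , -0.001,  0.   ]), 'effort': array([ 0.0000e+00, -4.1677e+01, -2.4581e+01, -0.0000e+00,  1.1000e-02,
       -0.0000e+00]), 'position': array([ 0.169, -0.549,  0.244]), 'ee_rot': array([-0.001,  0.989,  0.149, -0.   ]), 'contact_force': array([-0.363, -0.313,  0.531]), 'moment': array([-0.039, -0.033, -0.024]), 'width': np.float64(0.085)}
top 512.8108925621725 512.8108925621725 315.7265015355696 236.7727565744513 [[0.024, -1.0, -0.001], [-0.994, -0.024, -0.104], [0.104, 0.004, -0.995]] [0.447 0.042 1.311]
side 513.2046668259208 513.2046668259208 315.14287502074427 238.48860483637745 [[-0.818, -0.575, 0.012], [-0.453, 0.631, -0.63], [0.355, -0.52, -0.777]] [0.236 0.537 0.823]
```

View pics/top0.png

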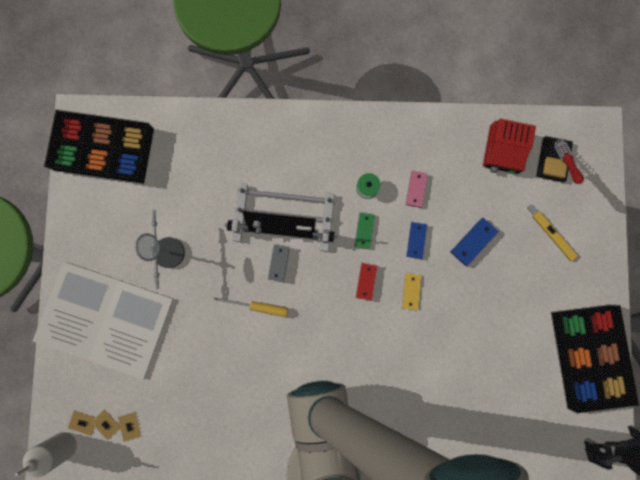

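View pics/side0.png

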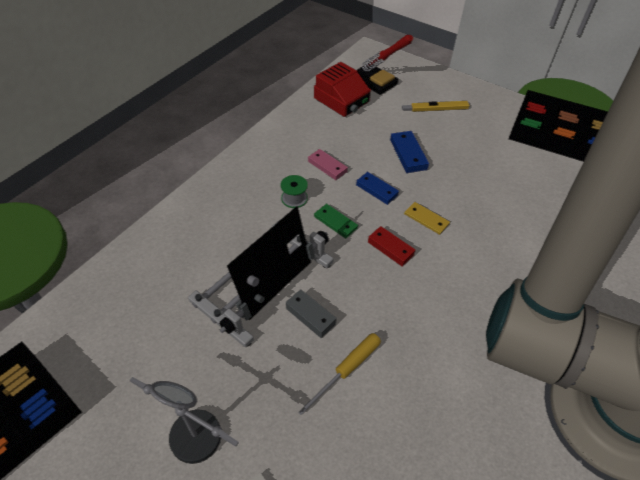

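Grey (24 mm) is already in place at about (279,263) top, so the rest must be 24 = 16 + 8. There are three candidates for plate16:
- Small blue (417,240).
- Large blue (475,241), rejected because the smaller one is meant.
- Pink (417,188), rejected because pink is to be left.

For plate8 the yellow plate is at (412,291). The yellow knife (553,233) and the screwdriver handle (270,309) are not plates.

```bash
cat > h.py <<'E'
from rig import manip,get_image
import cv2,numpy as np
from scipy.spatial.transform import Rotation as Ro
HSV={'blue':((105,90,40),(125,255,255)),'yellow':((20,100,60),(32,255,255)),'green':((45,70,30),(80,255,255)),'red':((0,120,50),(6,255,255))}
def shot(n):
    s=manip.get_state(); g=get_image(n)
    if n=='wrist':
        T=np.eye(4);w=s['ee_rot'];T[:3,:3]=Ro.from_quat([w[1],w[2],w[3],w[0]]).as_matrix();T[:3,3]=s['position']
        C=T@np.array(g['T_tool_cam'])
        g['R'],g['o']=C[:3,:3],C[:3,3]
    else:
        R=cv2.Rodrigues(np.array(g['rvec']))[0];g['R']=R.T;g['o']=-R.T@np.array(g['tvec']).ravel()
    return g
def ray(g,u,v):
    return g['R']@np.array([(u-g['cx'])/g['fx'],(v-g['cy'])/g['fy'],1])
def onz(g,u,v,z):
    d=ray(g,u,v);return g['o']+d*(z-g['o'][2])/d[2]
def proj(g,p):
    c=g['R'].T@(np.array(p)-g['o']);return np.array([g['fx']*c[0]/c[2]+g['cx'],g['fy']*c[1]/c[2]+g['cy']])
def rect(pts):
    (c,(a,b),t)=cv2.minAreaRect((np.array(pts)[:,:2]*1e4).astype(np.float32))
    if a<b:a,b,t=b,a,t+90
    t=(t+90)%180-90
    return np.round([c[0]/1e4,c[1]/1e4,a/1e4,b/1e4,np.radians(t)],4)
def blobs(g,col,z,amin=150):
    hsv=cv2.cvtColor(g['frame'],cv2.COLOR_BGR2HSV);m=cv2.inRange(hsv,*map(np.array,HSV[col]))
    out=[]
    for c in cv2.findContours(m,0,cv2.CHAIN_APPROX_NONE)[0]:
        if cv2.contourArea(c)>amin: out.append((c[:,0].mean(0).round(),rect([onz(g,u,v,z) for u,v in c[:,0]])))
    return out
def go(p,yaw):
    """numbers to give for reaching p with tool yaw"""
    s=manip.get_state();w=s['ee_rot'];R=Ro.from_quat([w[1],w[2],w[3],w[0]]).as_matrix()
    d=R.T@(np.array(p)-s['position'])/0.5;y=np.arctan2(R[1,0],R[0,0])
    return d.round(4),round(-(yaw-y)/np.pi,4)
E
python3 - <<'E'
from h import *
g=shot('top')
for c,z in(('blue',.016),('yellow',.008),('green',.012),('red',.02)):
    for b in blobs(g,c,z): print(c,*b)
print('grey',onz(g,279,263,.024))
for u,v in((237,226),(331,232)):print('knob',onz(g,u,v,.05))
print('L/R uprights',onz(g,240,222,.068),onz(g,332,228,.068), 'reel',onz(g,369,185,.043))
c=np.vstack([g['frame'][170:320,350:510]]);
cv2.imwrite('pics/crop1.png',cv2.resize(np.hstack([g['frame'][170:330,220:510]]),None,fx=2.7,fy=2.7,interpolation=2))
E
```

```text
blue [585. 391.] [ 0.2181 -0.6263  0.0529  0.0508 -1.4286]
blue [417. 240.] [ 0.5799 -0.2094  0.0875  0.0393 -0.1352]
blue [475. 241.] [ 0.5804 -0.3561  0.1218  0.0538 -0.734 ]
blue [127. 164.] [ 0.7594  0.5373  0.0544  0.0507 -0.1165]
yellow [268. 309.] [0.398  0.161  0.0959 0.0228 1.4089]
yellow [411. 291.] [ 0.4505 -0.1983  0.0881  0.0406 -0.0876]
yellow [554. 235.] [ 0.6003 -0.5636  0.1501  0.0239  0.7004]
green [574. 325.] [ 0.3768 -0.6041  0.0551  0.053  -1.4284]
green [364. 230.] [ 0.6021 -0.0774  0.0874  0.0384 -0.1384]
green [ 12. 246.] [0.5429 0.808  0.2482 0.0813 0.0885]
green [369. 184.] [ 0.721  -0.0848  0.0567  0.0549 -1.5466]
green [ 66. 155.] [ 0.779   0.6985  0.0565  0.0513 -0.1215]
green [228.  21.] [ 1.1381  0.2975  0.2838  0.1509 -1.5471]
red [602. 321.] [ 0.3877 -0.6697  0.0517  0.0491 -1.375 ]
red [366. 281.] [ 0.4723 -0.0831  0.0868  0.0388 -0.1497]
red [572. 168.] [ 0.7756 -0.6073  0.0844  0.0259  0.4362]
red [509. 146.] [ 0.831  -0.4466  0.1296  0.1149 -0.1846]
red [ 71. 129.] [ 0.8481  0.6867  0.0527  0.0497 -0.1214]
grey [0.51283433 0.13690595 0.024     ]
knob [0.60059017 0.24192945 0.05      ]
knob [0.59128708 0.00881389 0.05      ]
L/R uprights [0.60841268 0.23213592 0.068     ] [0.5991021  0.00705204 0.068     ] reel [ 0.71318182 -0.08424102  0.043     ]
```

View pics/crop1.png

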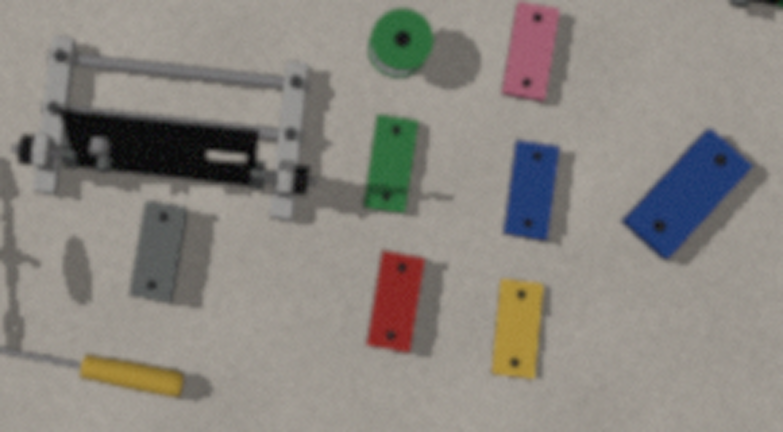

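Small blue measures 88x39 mm and the large one 122x54, so the choice is confirmed: small blue, then yellow (88x41). Next I compute the move above blue.

```bash
python3 -c "
from h import *
print(go([.57,-.209,.2],-.13))"
```

```text
(array([ 0.9663, -0.4141,  0.09  ]), np.float64(0.1365))
```

Request:
step_arm:
  moves: [0.97,-0.41,0.09,0.136,-1,0.97,-0.41,0.09,0.136,-1,0.97,-0.41,0.09,0.136,-1,0.97,-0.41,0.09,0.136,-1,0.97,-0.41,0.09,0.136,-1]

```text
clock: 0.65
position: [0.3558, -0.3925, 0.2243]
ee_rot: [-0.0, 0.998, -0.065, -0.0]
contact_force: [0.5, -1.3, 0.7]
width: 0.0856
```

```bash
python3 -c "
from h import *
print(go([.57,-.209,.2],-.13))"
```

```text
(array([ 0.3774, -0.4192,  0.0486]), np.float64(0.0002))
```

Request:
step_arm:
  moves: [0.37,-0.41,0.04,0,-1,0.37,-0.41,0.04,0,-1,0.37,-0.41,0.04,0,-1,0.37,-0.41,0.04,0,-1,0.37,-0.41,0.04,0,-1]

```text
clock: 1.15
position: [0.5454, -0.2301, 0.2062]
ee_rot: [0.0, 0.998, -0.064, -0.0]
contact_force: [0.9, -0.2, 0.3]
width: 0.0855
```

```bash
python3 - <<'E'
from h import *
print(go([.57,-.209,.2],-.13))
g=shot('wrist');cv2.imwrite('pics/w1.png',g['frame']);print(np.array(g['T_tool_cam']).round(3).tolist(),g['fx'])
for c,z in(('blue',.016),('yellow',.008)):
    for b in blobs(g,c,z,1000): print(c,*b)
E
```

```text
(array([ 0.0434, -0.0482,  0.0124]), np.float64(0.0006))
[[0.0, -0.947, -0.322, 0.084], [1.0, 0.001, 0.0, -0.0], [0.0, -0.322, 0.947, -0.129], [0.0, 0.0, 0.0, 1.0]] 384.24778659640344
blue [290. 167.] [ 0.5844 -0.205   0.0858  0.0376 -0.1385]
blue [471. 143.] [ 0.5841 -0.351   0.1217  0.0558 -0.7331]
yellow [300. 303.] [ 0.4551 -0.1938  0.091   0.041  -0.0905]
```

View pics/w1.png

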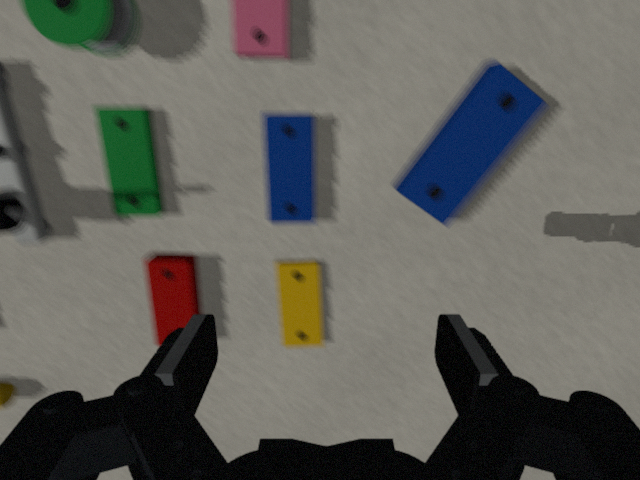

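The view shows small blue (290,167), yellow (300,303), large blue (471,143) and pink (262,25), all consistent with the top view. The arm was still settling, so I go closer and remeasure.

Request:
step_arm:
  moves: [0.06,-0.05,0.2,0,-1,0.06,-0.05,0.2,0,-1,0.06,-0.05,0.2,0,-1,0.06,-0.05,0.2,0,-1,0.06,-0.05,0.2,0,-1]

```text
clock: 1.7
position: [0.5777, -0.2119, 0.1081]
ee_rot: [0.001, 0.998, -0.064, 0.001]
contact_force: [0.4, -0.4, 0.3]
width: 0.0853
```

```bash
python3 - <<'E'
from h import *
g=shot('wrist');cv2.imwrite('pics/w2.png',g['frame']);print(manip.get_state()['position'],np.abs(manip.get_state()['qd']).max())
for c,z in(('blue',.016),('yellow',.008)):
    for b in blobs(g,c,z,1000): print(c,*b,go([b[1][0],b[1][1],.018],b[1][4]))
E
```

```text
[ 0.57791125 -0.21222972  0.10879539] 0.011798261810723982
blue [318. 241.] [ 0.5826 -0.2073  0.0906  0.0396 -0.1288] (array([ 0.0074, -0.0113,  0.1816]), np.float64(-0.0001))
blue [555. 212.] [ 0.5827 -0.3521  0.1228  0.0649 -0.7321] (array([0.0449, 0.2759, 0.1822]), np.float64(0.1919))
yellow [326. 397.] [ 0.4593 -0.1962  0.0825  0.04   -0.0898] (array([-0.24  , -0.0015,  0.1808]), np.float64(-0.0125))
```

Request:
step_arm:
  moves: [0.008,-0.011,0.08,0,-1,0.008,-0.011,0.15,0,-1,0.008,-0.011,0.18,0,-1,0.008,-0.011,0.18,0,-1]

```text
clock: 2.15
position: [0.5809, -0.2065, 0.0163]
ee_rot: [-0.0, 0.998, -0.065, -0.001]
contact_force: [0.2, 0.3, 0.4]
width: 0.0852
```

Request:
step_arm:
  moves: [0,0,0,0,1,0,0,0,0,1,0,0,0,0,1,0,0,0,0,1,0,0,0,0,1]
  force: 40

```text
clock: 2.65
position: [0.583, -0.2066, 0.0185]
ee_rot: [0.001, 0.998, -0.064, 0.002]
contact_force: [-0.8, -0.6, 5.3]
width: 0.0385
```

Request:
step_arm:
  moves: [0,0,0,0,1,0,0,0,0,1]
  force: 40

```text
clock: 2.85
position: [0.5829, -0.2066, 0.0185]
ee_rot: [0.001, 0.998, -0.064, 0.002]
contact_force: [-0.8, 0.1, 5.7]
width: 0.0387
```

Request:
step_arm:
  moves: [0,0,-0.1,0,1,0,0,-0.2,0,1,0,0,-0.3,0,1,0,0,-0.36,0,1,0,0,-0.36,0,1]

```text
clock: 3.35
position: [0.5847, -0.2072, 0.2031]
ee_rot: [0.002, 0.998, -0.064, 0.006]
contact_force: [0.5, -0.3, 0.4]
width: 0.0393
```

```bash
python3 -c "
from h import *
print(manip.get_state()['qpos'].round(3),go([.49,.14,.2],-.13))"
```

```text
[-0.453  0.362  1.483 -0.     1.284  1.246] (array([-2.766e-01, -6.644e-01,  2.000e-04]), np.float64(0.0005))
```

Request:
step_arm:
  moves: [-0.277,-0.664,-0.02,-0.23,1,-0.277,-0.664,-0.02,-0.23,1,-0.277,-0.664,-0.02,-0.23,1,-0.277,-0.664,-0.02,-0.23,1,-0.277,-0.664,-0.02,-0.23,1]

```text
clock: 3.85
position: [0.5143, 0.0369, 0.2025]
ee_rot: [-0.0, 0.955, 0.295, -0.001]
contact_force: [0.9, -0.0, -1.2]
width: 0.0388
```

```bash
python3 -c "
from h import *
print(manip.get_state()['qpos'].round(3),go([.49,.14,.2],-.13+np.pi))"
```

```text
[-0.063  0.217  1.698  0.     1.229  0.908] (array([ 0.0761, -0.1976,  0.0052]), np.float64(-0.768))
```

Request:
step_arm:
  moves: [0.076,-0.19,0,-0.238,1,0.076,-0.19,0,-0.238,1,0.076,-0.19,0,-0.238,1,0.076,-0.19,0,-0.238,1,0.076,-0.19,0,-0.238,1]

```text
clock: 4.35
position: [0.493, 0.1359, 0.2024]
ee_rot: [-0.0, 0.781, 0.625, -0.001]
contact_force: [0.5, -0.5, -1.3]
width: 0.0387
```

Request:
step_arm:
  moves: [0,0,0,-0.238,1,0,0,0,-0.238,1,0,0,0,-0.238,1,0,0,0,-0.238,1,0,0,0,-0.238,1]

```text
clock: 4.85
position: [0.4933, 0.1351, 0.2024]
ee_rot: [-0.001, 0.499, 0.866, -0.001]
contact_force: [0.3, 0.0, -0.4]
width: 0.0388
```

Request:
step_arm:
  moves: [0,0,0,-0.238,1,0,0,0,-0.238,1,0,0,0,-0.238,1,0,0,0,-0.238,1,0,0,0,-0.238,1]

```text
clock: 5.35
position: [0.4933, 0.135, 0.2024]
ee_rot: [-0.001, 0.149, 0.989, -0.0]
contact_force: [-0.0, -0.3, -0.9]
width: 0.0388
```

Request:
step_arm:
  moves: [0,0,0,-0.04,1,0,0,0,-0.04,1,0,0,0,-0.04,1]

```text
clock: 5.65
position: [0.4937, 0.1351, 0.2028]
ee_rot: [-0.001, 0.091, 0.996, -0.0]
contact_force: [-0.5, 0.3, -0.7]
width: 0.0391
```

```bash
python3 - <<'E'
from h import *
print(manip.get_state()['qpos'].round(3),go([.49,.14,.2],-.13+np.pi))
g=shot('wrist');cv2.imwrite('pics/w3.png',g['frame'])
E
```

```text
[ 0.131  0.211  1.705 -0.     1.227 -1.258] (array([0.009 , 0.0084, 0.0056]), np.float64(-0.0163))
```

View pics/w3.png

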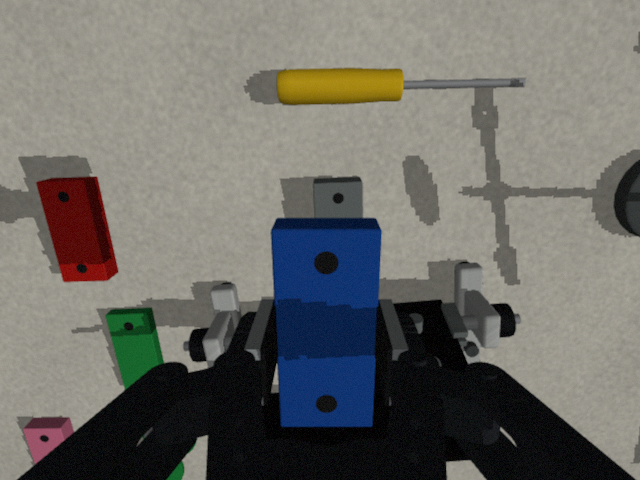

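Screwdriver handle at (340,86), and the held blue plate covers grey, whose end shows at (338,195). I shift sideways to see grey clear.

Request:
step_arm:
  moves: [-0.03,-0.17,0,-0.016,1,-0.03,-0.17,0,-0.016,1,-0.03,-0.17,0,-0.016,1,-0.03,-0.17,0,-0.016,1]

```text
clock: 6.1
position: [0.4938, 0.0485, 0.2034]
ee_rot: [-0.0, 0.066, 0.998, 0.0]
contact_force: [-0.3, -0.0, -1.5]
width: 0.039
```

```bash
python3 - <<'E'
from h import *
g=shot('wrist');cv2.imwrite('pics/w4.png',g['frame'])
print(go([.5,.14,.2],-.13+np.pi),proj(g,[.513,.137,.024]))
E
```

```text
(array([0.0113, 0.1818, 0.0069]), np.float64(-0.0001)) [433.26995845 221.42936889]
```

View pics/w4.png

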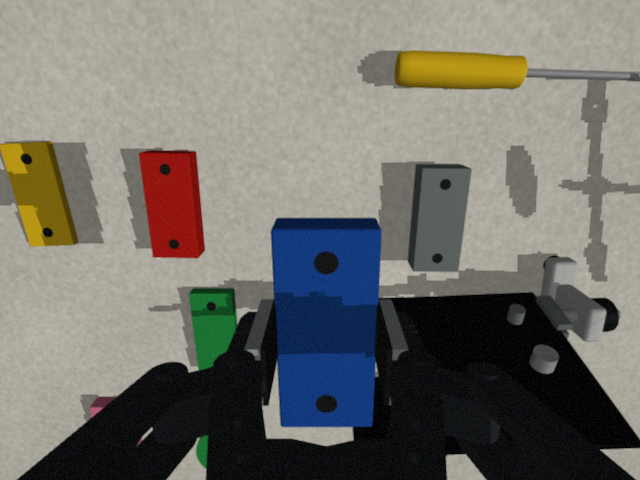

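Grey is clear at (440,218) with holes at about (446,184) and (437,258). I measure grey and the held blue by their holes.

```bash
cat >> h.py <<'E'
def holes(g,guess,z,r=10):
    out=[]
    for u,v in guess:
        f=cv2.cvtColor(g['frame'],cv2.COLOR_BGR2GRAY)[v-r:v+r+1,u-r:u+r+1].astype(float)
        w=np.clip(np.median(f)*0.6-f,0,None);y,x=np.mgrid[-r:r+1,-r:r+1]
        out.append(onz(g,u+(w*x).sum()/w.sum(),v+(w*y).sum()/w.sum(),z))
    a,b=out; c=(a+b)/2; d=(a-b)[:2]; 
    if d[0]<0:d=-d
    return c.round(4),np.linalg.norm(d).round(4),np.arctan2(d[1],d[0]).round(4)
E
python3 - <<'E'
from h import *
g=shot('wrist');p=manip.get_state()['position'];print(p)
c=holes(g,[(446,184),(437,258)],.024);print('grey',c,'red',holes(g,[(165,169),(174,244)],.02))
print('blue held',holes(g,[(326,263),(326,404)],p[2]-.0025,16))
print(go([c[0][0],c[0][1],.0],c[2]+np.pi))
# knobs / dial heads: yaw from uprights
print(onz(g,553,262,.05))
E
```

```text
[0.49381689 0.04953659 0.20341942]
grey (array([0.5144, 0.1432, 0.024 ]), np.float64(0.0641), np.float64(-0.1414)) red (array([ 0.4732, -0.0802,  0.02  ]), np.float64(0.0641), np.float64(-0.1498))
blue held (array([0.4977, 0.0491, 0.2009]), np.float64(0.0643), np.float64(-0.1292))
(array([-0.0168,  0.1908,  0.407 ]), np.float64(0.0039))
[0.55030036 0.2239631  0.05      ]
```

Request:
step_arm:
  moves: [-0.009,0.191,0,0.004,1,-0.009,0.191,0.05,0.004,1,-0.009,0.191,0.15,0.004,1,-0.009,0.191,0.25,0.004,1,-0.009,0.191,0.285,0.004,1]

```text
clock: 6.7
position: [0.5067, 0.1444, 0.0566]
ee_rot: [-0.004, 0.069, 0.998, -0.001]
contact_force: [-1.3, 0.2, -0.7]
width: 0.0388
```

Request:
step_arm:
  moves: [0,0,0,0,1,0,0,0,0,1]

```text
clock: 6.9
position: [0.5111, 0.1439, 0.0613]
ee_rot: [0.0, 0.07, 0.998, 0.0]
contact_force: [-0.1, 0.9, 1.0]
width: 0.0391
```

```bash
python3 - <<'E'
from h import *
g=shot('wrist');cv2.imwrite('pics/w5.png',g['frame'])
t=shot('side');cv2.imwrite('pics/s5.png',np.hstack([cv2.resize(t['frame'][230:400,200:440],None,fx=2,fy=2)]))
cv2.imwrite('pics/c5.png',np.hstack([g['frame'][100:440,180:480],cv2.resize(t['frame'][220:390,230:430],None,fx=2,fy=2)]))
E
```

```text
(no output)
```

View pics/c5.png

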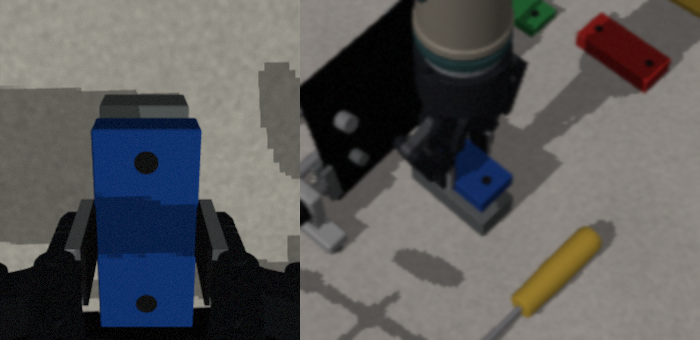

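```bash
python3 - <<'E'
from h import *
g=shot('wrist');f=g['frame'];cv2.imwrite('pics/c5b.png',cv2.resize(f[185:240,260:400],None,fx=5,fy=5,interpolation=cv2.INTER_CUBIC))
z=manip.get_state()['position'][2]
for n,a,zz in(('blueBot',[(273,219),(380,219)],z-.0185),('blueTop',[(273,230),(380,230)],z-.0025),('greyTop',[(281,206),(368,206)],.024)):
    p=[onz(g,*q,zz) for q in a];print(n,p[0].round(4),p[1].round(4),((p[0]+p[1])/2).round(4),np.linalg.norm(p[0]-p[1]).round(4))
E
```

```text
blueBot [0.4694 0.129  0.0443] [0.4753 0.1711 0.0443] [0.4724 0.1501 0.0443] 0.0425
blueTop [0.4692 0.1311 0.0603] [0.4745 0.169  0.0603] [0.4718 0.1501 0.0603] 0.0383
greyTop [0.4693 0.13   0.024 ] [0.4748 0.1685 0.024 ] [0.4721 0.1493 0.024 ] 0.0389
```

View pics/c5b.png

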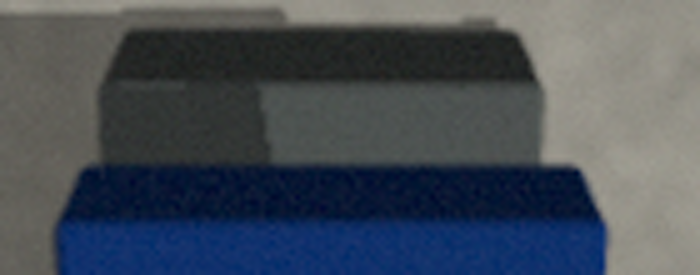

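The grey and blue near edges agree to about 2 mm in x and 1 mm in y. I correct for that and lower.

Request:
step_arm:
  moves: [0.004,-0.002,0.015,0,1,0.004,-0.002,0.03,0,1,0.004,-0.002,0.038,0,1,0.004,-0.002,0.04,0,1,0.004,-0.002,0.04,0,1]

```text
clock: 7.55
position: [0.508, 0.1421, 0.0425]
ee_rot: [-0.0, 0.071, 0.998, -0.0]
contact_force: [-4.0, -1.2, 14.5]
width: 0.0388
```

Request:
step_arm:
  moves: [0,0,0,0,1,0,0,0,0,1]

```text
clock: 7.75
position: [0.508, 0.1421, 0.0425]
ee_rot: [-0.0, 0.071, 0.998, -0.0]
contact_force: [-4.2, -1.7, 13.5]
width: 0.0388
```

Request:
step_arm:
  moves: [0,0,-0.002,0,-0.5,0,0,-0.002,0,-1,0,0,-0.002,0,-1,0,0,-0.002,0,-1,0,0,-0.002,0,-1]

```text
clock: 8.25
position: [0.5084, 0.1422, 0.0417]
ee_rot: [-0.0, 0.07, 0.998, -0.0]
contact_force: [0.6, -0.3, 0.7]
width: 0.0854
```

Request:
step_arm:
  moves: [0,0,-0.08,0,-1,0,0,-0.16,0,-1,0,0,-0.24,0,-1,0,0,-0.24,0,-1,0,0,-0.24,0,-1]

```text
clock: 8.75
position: [0.5089, 0.1423, 0.1627]
ee_rot: [0.001, 0.07, 0.998, 0.0]
contact_force: [-1.0, -0.2, -0.1]
width: 0.0849
```

```bash
python3 - <<'E'
from h import *
print(manip.get_state()['qpos'].round(3))
g=shot('wrist');cv2.imwrite('pics/w6.png',g['frame'])
for b in blobs(g,'blue',.04,500): print(b)
a=[g['frame'][90:480,150:540]]
cv2.imwrite('pics/c6.png',a[0])
print(go([.455,-.196,.16],-.09+np.pi))
E
```

```text
[ 0.141  0.267  1.736 -0.     1.137 -1.289]
(array([325., 231.]), array([ 0.5102,  0.1422,  0.0914,  0.0394, -0.1393]))
(array([ 0.0096, -0.6845,  0.0031]), np.float64(-0.0162))
```

View pics/c6.png

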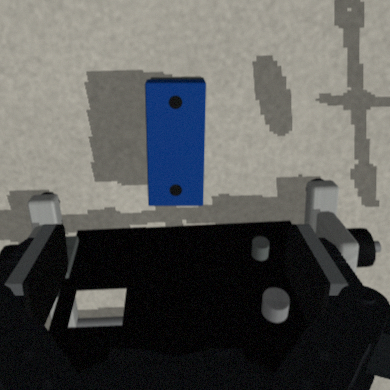

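Blue sits squarely on grey, centred at (0.510, 0.142) with yaw -0.139. Next is the yellow plate.

Request:
step_arm:
  moves: [0.01,-0.684,0,-0.016,-1,0.01,-0.684,0,-0.016,-1,0.01,-0.684,0,-0.016,-1,0.01,-0.684,0,-0.016,-1,0.01,-0.684,0,-0.016,-1]

```text
clock: 9.3
position: [0.4679, -0.1059, 0.16]
ee_rot: [-0.002, 0.045, 0.999, 0.001]
contact_force: [0.7, 0.5, 0.4]
width: 0.0852
```

```bash
python3 -c "
from h import *
print(go([.455,-.196,.11],-.09+np.pi))"
```

```text
(array([ 0.009 , -0.1818,  0.0999]), np.float64(-0.0001))
```

Request:
step_arm:
  moves: [0.01,-0.175,0.05,0,-1,0.01,-0.175,0.1,0,-1,0.01,-0.175,0.1,0,-1,0.01,-0.175,0.1,0,-1,0.01,-0.175,0.1,0,-1]

```text
clock: 9.8
position: [0.4566, -0.1903, 0.1115]
ee_rot: [-0.001, 0.045, 0.999, 0.001]
contact_force: [0.7, 1.0, 0.3]
width: 0.0854
```

```bash
python3 - <<'E'
from h import *
print(manip.get_state()['position'].round(4))
g=shot('wrist')
for b in blobs(g,'yellow',.008,1000): print(b,go([b[1][0],b[1][1],.015],b[1][4]+np.pi))
E
```

```text
[ 0.4566 -0.1903  0.1115]
(array([316., 230.]), array([ 0.4508, -0.1954,  0.0903,  0.04  , -0.0884])) (array([ 0.0115, -0.0116,  0.1942]), np.float64(-0.0004))
```

Request:
step_arm:
  moves: [0.011,-0.012,0.08,0,-1,0.011,-0.012,0.15,0,-1,0.011,-0.012,0.18,0,-1,0.011,-0.012,0.192,0,-1,0.011,-0.012,0.192,0,-1]

```text
clock: 10.35
position: [0.4513, -0.1959, 0.0161]
ee_rot: [0.0, 0.044, 0.999, 0.0]
contact_force: [0.7, 0.8, 0.4]
width: 0.0856
```

Request:
step_arm:
  moves: [0,0,0,0,1,0,0,0,0,1,0,0,0,0,1,0,0,0,0,1,0,0,0,0,1]
  force: 40

```text
clock: 10.85
position: [0.4514, -0.1972, 0.0172]
ee_rot: [0.001, 0.045, 0.999, -0.0]
contact_force: [-0.2, 0.7, 5.8]
width: 0.0382
```

Request:
step_arm:
  moves: [0,0,0,0,1,0,0,0,0,1]

```text
clock: 11.05
position: [0.4515, -0.1972, 0.0172]
ee_rot: [0.001, 0.046, 0.999, -0.0]
contact_force: [-0.1, 1.0, 5.1]
width: 0.0377
```

Request:
step_arm:
  moves: [0,0,-0.08,0,1,0,0,-0.16,0,1,0,0,-0.24,0,1,0,0,-0.28,0,1,0,0,-0.28,0,1]

```text
clock: 11.55
position: [0.4528, -0.1981, 0.1596]
ee_rot: [0.004, 0.045, 0.999, -0.002]
contact_force: [0.3, -0.5, -1.4]
width: 0.0383
```

```bash
python3 - <<'E'
from h import *
g=shot('wrist')
p=manip.get_state()['position'];print(p)
for b in blobs(g,'yellow',p[2]-.0092,1000): print(b)
print(go([.508,.142,.15],-.139+np.pi))
E
```

```text
[ 0.45143446 -0.19735134  0.15745153]
(array([326., 305.]), array([ 0.4525, -0.1977,  0.0926,  0.0405, -0.0885]))
(array([-0.051 ,  0.6862,  0.0139]), np.float64(0.0153))
```

Request:
step_arm:
  moves: [-0.05,0.68,0,0.015,1,-0.05,0.68,0,0.015,1,-0.05,0.68,0,0.015,1,-0.05,0.68,0,0.015,1,-0.05,0.68,0,0.015,1]

```text
clock: 12.1
position: [0.4903, 0.0516, 0.1541]
ee_rot: [-0.002, 0.069, 0.998, -0.0]
contact_force: [0.6, -0.1, -1.0]
width: 0.0383
```

```bash
python3 -c "
from h import *
print(go([.508,.142,.072],-.139+np.pi))"
```

```text
(array([-0.0106,  0.184 ,  0.164 ]), np.float64(0.0002))
```

Request:
step_arm:
  moves: [-0.01,0.178,0,0,1,-0.01,0.178,0.02,0,1,-0.01,0.178,0.1,0,1,-0.01,0.178,0.15,0,1,-0.01,0.178,0.15,0,1]

```text
clock: 12.6
position: [0.5042, 0.1371, 0.0759]
ee_rot: [-0.006, 0.068, 0.998, -0.001]
contact_force: [-0.1, -0.4, -0.4]
width: 0.038
```

Request:
step_arm:
  moves: [0,0,0,0,1,0,0,0,0,1]

```text
clock: 12.8
position: [0.5097, 0.137, 0.0817]
ee_rot: [0.001, 0.069, 0.998, 0.0]
contact_force: [0.7, 0.0, 0.5]
width: 0.0382
```

```bash
python3 - <<'E'
from h import *
g=shot('wrist');p=manip.get_state()['position'];print(p)
print(go([.508,.142,.0572],-.139+np.pi))
f=g['frame'];cv2.imwrite('pics/c7.png',cv2.resize(f[185:275,250:400],None,fx=5,fy=5,interpolation=cv2.INTER_CUBIC))
E
```

```text
[0.50987226 0.13698703 0.08210966]
(array([0.0052, 0.0094, 0.0498]), np.float64(0.0001))
```

View pics/c7.png

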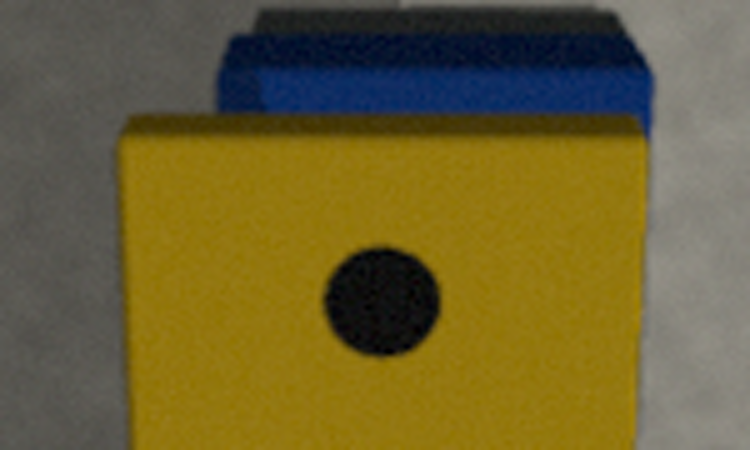

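```bash
python3 - <<'E'
from h import *
g=shot('wrist');z=manip.get_state()['position'][2]
P={}
for n,a,zz in(('y',[(274,212.4),(379,212.4)],z-.0092),('b',[(293.8,198.8),(380.6,198.8)],.040)):
    p=[onz(g,*q,zz) for q in a];P[n]=(p[0]+p[1])/2;print(n,P[n].round(4),np.linalg.norm(p[0]-p[1]).round(4))
d=P['b']-P['y'];q=manip.get_state()['position'];print(d.round(4),go([q[0]+d[0],q[1]+d[1],.0572],-.139+np.pi))
E
```

```text
y [0.4649 0.144  0.0731] 0.0389
b [0.468  0.1485 0.04  ] 0.0394
[ 0.0031  0.0045 -0.0331] (array([-0.0048,  0.0098,  0.0501]), np.float64(0.0001))
```

Request:
step_arm:
  moves: [-0.002,0.01,0.02,0,1,-0.002,0.01,0.036,0,1,-0.002,0.01,0.036,0,1,-0.002,0.01,0.036,0,1]

```text
clock: 13.3
position: [0.5101, 0.142, 0.0625]
ee_rot: [-0.001, 0.069, 0.998, -0.0]
contact_force: [0.1, -0.1, -0.3]
width: 0.0382
```

```bash
python3 - <<'E'
from h import *
g=shot('wrist');p=manip.get_state()['position'];print(p)
print(go([.508,.142,.0572],-.139+np.pi))
f=g['frame'];cv2.imwrite('pics/c8.png',cv2.resize(f[185:275,250:400],None,fx=5,fy=5,interpolation=cv2.INTER_CUBIC))
h=cv2.cvtColor(f,cv2.COLOR_BGR2HSV)
for u in (300,325,350):
    print(u,[tuple(int(k) for k in h[v,u]) for v in range(192,222)])
print([tuple(int(k) for k in h[208,u]) for u in range(266,292,1)])
E
```

```text
[0.51041221 0.14201751 0.06280175]
(array([ 0.0048, -0.0007,  0.0112]), np.float64(0.0004))
300 [(26, 25, 82), (26, 21, 84), (13, 27, 67), (120, 13, 38), (60, 28, 36), (143, 30, 34), (100, 23, 33), (60, 24, 32), (68, 28, 37), (118, 103, 37), (111, 242, 40), (112, 237, 42), (114, 255, 40), (108, 255, 43), (110, 201, 47), (70, 25, 31), (23, 246, 58), (23, 251, 65), (23, 236, 67), (24, 255, 77), (23, 224, 108), (24, 239, 129), (24, 240, 137), (24, 255, 141), (24, 230, 142), (24, 234, 143), (24, 251, 141), (23, 232, 144), (24, 242, 142), (23, 223, 144)]
325 [(23, 25, 131), (27, 20, 113), (18, 18, 70), (0, 11, 48), (101, 60, 34), (110, 23, 34), (54, 38, 34), (70, 24, 32), (84, 38, 34), (101, 144, 39), (109, 221, 45), (111, 197, 44), (106, 249, 45), (111, 255, 38), (112, 255, 41), (23, 33, 31), (25, 255, 51), (23, 207, 69), (25, 239, 65), (24, 245, 75), (24, 248, 106), (23, 234, 132), (23, 222, 140), (23, 219, 147), (24, 255, 141), (23, 227, 145), (24, 232, 144), (24, 232, 144), (24, 221, 144), (24, 222, 145)]
350 [(25, 24, 136), (24, 22, 117), (25, 20, 76), (42, 26, 50), (130, 23, 33), (53, 35, 29), (90, 15, 35), (80, 23, 34), (75, 15, 35), (107, 138, 35), (108, 255, 42), (111, 255, 42), (109, 238, 45), (112, 199, 41), (109, 255, 42), (45, 17, 30), (24, 188, 61), (24, 225, 68), (23, 213, 67), (24, 214, 75), (24, 229, 108), (24, 241, 127), (24, 222, 140), (24, 229, 146), (24, 250, 142), (23, 227, 144), (24, 229, 146), (24, 222, 146), (24, 243, 143), (24, 232, 146)]
[(26, 20, 89), (34, 21, 84), (30, 29, 89), (30, 18, 83), (21, 29, 89), (20, 17, 89), (30, 21, 85), (25, 18, 86), (20, 26, 88), (26, 78, 75), (22, 159, 69), (22, 186, 67), (24, 255, 66), (24, 224, 65), (24, 239, 64), (24, 214, 68), (23, 209, 67), (24, 239, 64), (23, 240, 66), (24, 231, 65), (23, 232, 66), (24, 233, 57), (24, 187, 60), (23, 177, 62), (24, 177, 59), (25, 193, 58)]
```

View pics/c8.png

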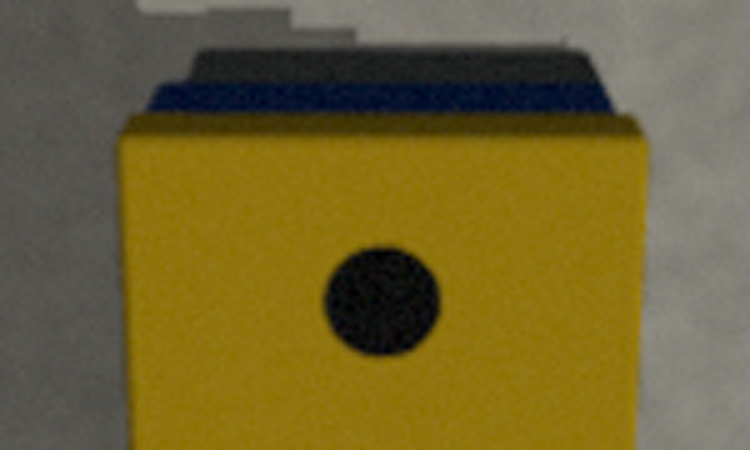

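```bash
python3 - <<'E'
from h import *
g=shot('wrist');z=manip.get_state()['position'][2]
P={}
for n,a,zz in(('yt',[(274,212),(379.4,212)],z-.0092),('yb',[(276.4,208),(377.4,208)],z-.0172),('bb',[(281.6,201.5),(370.8,201.5)],.024),('gb',[(290,194.5),(367,194.5)],.0)):
    p=[onz(g,*q,zz) for q in a];P[n]=(p[0]+p[1])/2;print(n,P[n].round(4),np.linalg.norm(p[0]-p[1]).round(4))
E
```

```text
yt [0.4653 0.1491 0.0538] 0.039
yb [0.4658 0.1491 0.0458] 0.0394
bb [0.4683 0.1485 0.024 ] 0.0398
gb [0.4704 0.1494 0.    ] 0.039
```

Request:
step_arm:
  moves: [-0.003,0,0,0,1,-0.003,0,0.007,0,1,-0.003,0,0.012,0,1,-0.003,0,0.013,0,1,-0.003,0,0.013,0,1]

```text
clock: 13.9
position: [0.5122, 0.1418, 0.0572]
ee_rot: [0.0, 0.069, 0.998, -0.0]
contact_force: [-1.3, 0.1, 6.1]
width: 0.0379
```

Request:
step_arm:
  moves: [0,0,0,0,1]

```text
clock: 14.0
position: [0.5122, 0.1418, 0.0572]
ee_rot: [0.0, 0.069, 0.998, -0.0]
contact_force: [-1.7, -0.2, 6.5]
width: 0.0382
```

Contact came at exactly the predicted height, so the stack is 48 mm. I release and rise.

Request:
step_arm:
  moves: [0,0,-0.001,0,-0.5,0,0,-0.001,0,-1,0,0,-0.001,0,-1,0,0,-0.001,0,-1,0,0,-0.001,0,-1]

```text
clock: 14.5
position: [0.5119, 0.1418, 0.0568]
ee_rot: [-0.0, 0.069, 0.998, -0.0]
contact_force: [-0.2, -0.0, -0.0]
width: 0.0855
```

Request:
step_arm:
  moves: [0,0,-0.08,0,-1,0,0,-0.18,0,-1,0,0,-0.28,0,-1,0,0,-0.28,0,-1,0,0,-0.28,0,-1]

```text
clock: 15.0
position: [0.5126, 0.1419, 0.1982]
ee_rot: [0.002, 0.069, 0.998, 0.0]
contact_force: [0.3, -1.1, -1.4]
width: 0.0855
```

```bash
python3 - <<'E'
from h import *
g=shot('wrist');cv2.imwrite('pics/w9.png',g['frame']);print(manip.get_state()['position'],manip.get_state()['qpos'].round(3))
for c,z in (('yellow',.048),('blue',.04)):
    for b in blobs(g,c,z,30): print(c,b)
t=shot('side');cv2.imwrite('pics/s9.png',t['frame'])
m=np.hstack([cv2.resize(g['frame'],(400,300)),cv2.resize(t['frame'][190:370,180:420],(400,300),interpolation=2)])
T=shot('top');cv2.imwrite('pics/t9.png',T['frame'])
m2=np.hstack([cv2.resize(T['frame'][150:300,200:400],(400,300),interpolation=2),cv2.resize(g['frame'][140:290,220:420],(400,300),interpolation=2)])
cv2.imwrite('pics/m9.png',np.vstack([m,m2]))
E
```

```text
[0.51139444 0.14173938 0.19656915] [ 0.139  0.243  1.677 -0.     1.222 -1.294]
yellow (array([325., 216.]), array([ 0.5105,  0.1424,  0.09  ,  0.0399, -0.1384]))
yellow (array([333.,  58.]), array([0.4019, 0.1625, 0.0869, 0.0226, 1.412 ]))
blue (array([327., 157.]), array([4.6610e-01, 1.4990e-01, 3.3900e-02, 7.0000e-04, 1.4333e+00]))
```

View pics/m9.png

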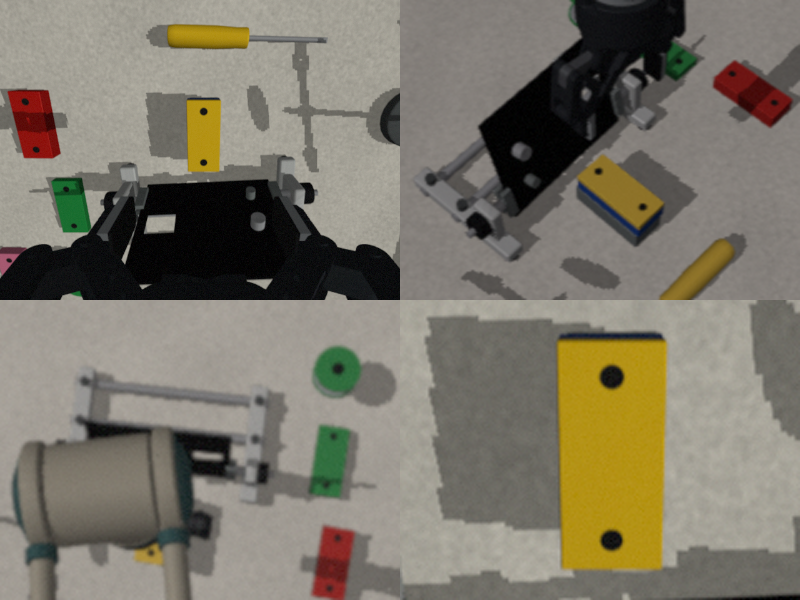

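The pack is square: yellow at (0.5105, 0.1424) with yaw -0.138, covering blue and grey. Next I get the holder pose from knobs and uprights in the unobstructed first top view, plus the panel angle.

```bash
python3 - <<'E'
from h import *
T=shot('top')
kl,kr=onz(T,229,225,.05),onz(T,331.5,237,.05);print('knobs',kl.round(4),kr.round(4),((kl+kr)/2).round(4),np.linalg.norm(kl-kr))
f=cv2.imread('pics/top0.png');gr=cv2.cvtColor(f,cv2.COLOR_BGR2GRAY)
m=(gr<35).astype(np.uint8);m[:, :222]=0;m[:,345:]=0;m[:195]=0;m[255:]=0
n,l,s,c=cv2.connectedComponentsWithStats(m)
for i in range(1,n):
    if s[i][4]>15:print(s[i],c[i].round(1))
i=1+np.argmax(s[1:,4]);ys=[(u,np.where(l[:,u]==i)[0][[0,-1]].tolist()) for u in range(250,316,8)];print(ys)
g=dict(onz=0)
for u,(a,b) in ys: print(u,onz(T,u,a,.158).round(3),onz(T,u,b,.021).round(3))
a=-.137
print('grey-based pivot',np.array([.5144,.1432])+.08*np.array([np.cos(a),np.sin(a)]))
E
```

```text
knobs [0.6026 0.2619 0.05  ] [0.5789 0.0073 0.05  ] [0.5907 0.1346 0.05  ] 0.2556406974028819
[ 243  211   72   27 1099] [279.4 224. ]
[228 222   3   8  20] [229.1 225.4]
[329 232   4   9  27] [331.  236.3]
[(250, [212, 230]), (258, [213, 219]), (266, [214, 232]), (274, [215, 233]), (282, [216, 234]), (290, [217, 235]), (298, [218, 235]), (306, [218, 236]), (314, [219, 231])]
250 [0.62  0.197 0.158] [0.595 0.213 0.021]
258 [0.618 0.178 0.158] [0.623 0.194 0.021]
266 [0.616 0.16  0.158] [0.591 0.173 0.021]
274 [0.615 0.142 0.158] [0.589 0.152 0.021]
282 [0.613 0.124 0.158] [0.587 0.132 0.021]
290 [0.611 0.105 0.158] [0.584 0.112 0.021]
298 [0.609 0.087 0.158] [0.585 0.091 0.021]
306 [0.609 0.069 0.158] [0.583 0.071 0.021]
314 [0.608 0.051 0.158] [0.596 0.051 0.021]
grey-based pivot [0.59365041 0.13227425]
```

```bash
python3 -c "
from h import *
print(go([.505,.142,.26],np.pi-.092),go([.668,.128,.26],np.pi-.092))"
```

```text
(array([ 0.0119, -0.001 , -0.1299]), np.float64(-0.0146)) (array([-0.3148,  0.016 , -0.1312]), np.float64(-0.0146))
```

Request:
step_arm:
  moves: [0.01,0,-0.06,-0.0146,1,0.01,0,-0.13,-0.0146,1,0.01,0,-0.13,-0.0146,1,0.01,0,-0.13,-0.0146,1,0.01,0,-0.13,-0.0146,1]
  force: 40

```text
clock: 15.7
position: [0.5061, 0.1423, 0.2601]
ee_rot: [-0.002, 0.046, 0.999, -0.0]
contact_force: [-0.1, -0.4, -0.4]
width: 0.0123
```

```bash
python3 -c "
from h import *
print(go([.668,.128,.26],np.pi-.092))"
```

```text
(array([-0.3251,  0.0012, -0.0011]), np.float64(-0.0))
```

Request:
step_arm:
  moves: [-0.08,0,0,0,1,-0.16,0,0,0,1,-0.24,0,0,0,1,-0.325,0.001,0,0,1,-0.325,0.001,0,0,1]

```text
clock: 16.2
position: [0.6731, 0.1269, 0.2574]
ee_rot: [-0.001, 0.047, 0.999, -0.001]
contact_force: [-2.1, -0.4, -1.2]
width: -0.0
```

Request:
step_arm:
  moves: [0,0,0.06,0,1,0,0,0.12,0,1,0,0,0.18,0,1,0,0,0.22,0,1,0,0,0.22,0,1]

```text
clock: 16.7
position: [0.6649, 0.1279, 0.1467]
ee_rot: [-0.005, 0.046, 0.999, -0.001]
contact_force: [-0.7, -0.0, -0.8]
width: -0.0003
```

Request:
step_arm:
  moves: [0.04,0,0,0,1,0.08,0,0,0,1,0.11,0,0,0,1,0.14,0,0,0,1,0.14,0,0,0,1]

```text
clock: 17.2
position: [0.5979, 0.1348, 0.1533]
ee_rot: [0.0, 0.046, 0.999, 0.0]
contact_force: [0.5, -0.3, 0.6]
width: 0.0002
```

```bash
cat > pan.py <<'E'
from h import *
import sys
p=manip.get_state()['position'];a=-.092
d=p[:2]-[.593,.135];print('TCP s,t,z',(d@[np.cos(a),np.sin(a)]).round(4),(d@[-np.sin(a),np.cos(a)]).round(4),p[2].round(4),manip.get_state()['contact_force'].round(1))
t=shot('side');cv2.imwrite(sys.argv[1],t['frame'])
m=(cv2.cvtColor(t['frame'],cv2.COLOR_BGR2GRAY)<26).astype(np.uint8)
m[:180]=0;m[380:]=0;m[:,:180]=0;m[:,440:]=0
n,l,s,c=cv2.connectedComponentsWithStats(m);i=1+np.argmax(s[1:,4]);print(s[i])
# predicted free-edge corners for several angles
def P(r,y,th,off=.002):
    s=-r*np.cos(th)+off*np.sin(th);z=.05+r*np.sin(th)+off*np.cos(th)
    return [.593+s*np.cos(a)-y*np.sin(a),.135+s*np.sin(a)+y*np.cos(a),z]
for th in (1.78,1.3,.9,.5,.2,.1,0,-.1): print(th,proj(t,P(.11,.085,th)).round(),proj(t,P(.11,-.085,th)).round())
k=cv2.findContours((l==i).astype(np.uint8),0,1)[0][0];print(cv2.approxPolyDP(k,4,True)[:,0].tolist())
E
python3 pan.py pics/s10.png
```

```text
TCP s,t,z 0.0049 0.0002 0.1533 [ 0.5 -0.3  0.6]
[ 242  180   69  134 4924]
1.78 [226. 264.] [296. 205.]
1.3 [249. 282.] [319. 220.]
0.9 [268. 303.] [336. 239.]
0.5 [282. 324.] [348. 259.]
0.2 [288. 337.] [353. 273.]
0.1 [289. 341.] [353. 277.]
0 [290. 345.] [353. 280.]
-0.1 [290. 348.] [352. 284.]
[[291, 180], [265, 188], [242, 180], [247, 215], [254, 214], [245, 235], [271, 249], [242, 275], [243, 305], [249, 305], [249, 313], [258, 304], [258, 294], [265, 298], [307, 258], [310, 215], [271, 245], [300, 196]]
```

The panel follows (angle about 1.45). I continue along the arc.

Request:
step_arm:
  moves: [0.05,0,0.008,0,1,0.096,0,0.034,0,1,0.117,0,0.052,0,1,0.134,0,0.073,0,1,0.148,0,0.096,0,1]

```text
clock: 17.75
position: [0.5262, 0.1415, 0.1046]
ee_rot: [0.001, 0.046, 0.999, 0.0]
contact_force: [0.2, 0.3, 2.6]
width: 0.0001
```

```bash
python3 pan.py pics/s11.png
```

```text
TCP s,t,z -0.0671 0.0003 0.1046 [0.2 0.3 2.6]
[ 240  216  109  109 4458]
1.78 [226. 264.] [296. 205.]
1.3 [249. 282.] [319. 220.]
0.9 [268. 303.] [336. 239.]
0.5 [282. 324.] [348. 259.]
0.2 [288. 337.] [353. 273.]
0.1 [289. 341.] [353. 277.]
0 [290. 345.] [353. 280.]
-0.1 [290. 348.] [352. 284.]
[[328, 216], [317, 226], [324, 224], [306, 236], [291, 233], [280, 220], [283, 259], [290, 257], [289, 267], [279, 280], [273, 273], [279, 264], [240, 300], [251, 312], [282, 324], [299, 311], [306, 315], [301, 308], [348, 261], [341, 263], [324, 253], [332, 237]]
```

The panel's free corner is at (282,324), about 0.47 rad as planned. I lower it the rest of the way gently.

Request:
step_arm:
  moves: [0.015,0,0.025,0,1,0.02,0,0.045,0,1,0.022,0,0.06,0,1,0.022,0,0.068,0,1,0.022,0,0.072,0,1]

```text
clock: 18.3
position: [0.5145, 0.1424, 0.0675]
ee_rot: [-0.001, 0.046, 0.999, -0.0]
contact_force: [1.2, 0.6, 1.4]
width: 0.0001
```

Request:
step_arm:
  moves: [0,0,0.003,0,1,0,0,0.003,0,1]

```text
clock: 18.5
position: [0.5145, 0.1422, 0.0663]
ee_rot: [-0.0, 0.046, 0.999, -0.0]
contact_force: [-0.8, 0.2, -0.3]
width: 0.0001
```

Request:
step_arm:
  moves: [0,0,0.002,0,1,0,0,0.002,0,1,0,0,0.002,0,1]

```text
clock: 18.8
position: [0.5146, 0.1422, 0.0661]
ee_rot: [0.0, 0.046, 0.999, -0.0]
contact_force: [-2.1, 0.0, 7.0]
width: 0.0001
```

Request:
step_arm:
  moves: [0,0,0.002,0,1,0,0,0.002,0,1,0,0,0.002,0,1]

```text
clock: 19.1
position: [0.5146, 0.1422, 0.066]
ee_rot: [0.0, 0.046, 0.999, -0.0]
contact_force: [-3.0, -0.9, 11.9]
width: 0.0002
```

It stops firmly with the fingertips at 52 mm, which is the level height, at 12 N. I lift off and check.

Request:
step_arm:
  moves: [0,0,-0.02,0,1,0,0,-0.1,0,1,0,0,-0.2,0,1,0,0,-0.3,0,1,0,0,-0.36,0,1]

```text
clock: 19.6
position: [0.516, 0.1425, 0.2488]
ee_rot: [0.003, 0.046, 0.999, 0.001]
contact_force: [-0.1, -0.3, 0.1]
width: 0.0
```

Request:
step_arm:
  moves: [0.1,-0.2,0,0,1,0.1,-0.4,0,0,1,0.1,-0.4,0,0,1,0.1,-0.4,0,0,1,0.1,-0.4,0,0,1]

```text
clock: 20.1
position: [0.4449, -0.0565, 0.2448]
ee_rot: [-0.0, 0.049, 0.999, -0.001]
contact_force: [0.2, 0.5, -0.8]
width: 0.0001
```

Request:
step_arm:
  moves: [0,0,0,0,1,0,0,0,0,1,0,0,0,0,1]

```text
clock: 20.4
position: [0.4468, -0.0509, 0.2444]
ee_rot: [0.0, 0.045, 0.999, 0.0]
contact_force: [-0.4, 0.2, -0.2]
width: -0.0
```

```bash
python3 pan.py pics/s12.png; python3 - <<'E'
from h import *
a=cv2.imread('pics/side0.png');b=cv2.imread('pics/s12.png')
def obs(f,g,col,z):
    g=dict(g);g['frame']=f;return [x[1] for x in blobs(g,col,z,100) if .35<x[1][0]<.75 and -.3<x[1][1]<.35]
t=shot('top');t0=cv2.imread('pics/top0.png');cv2.imwrite('pics/t12.png',t['frame'])
for c,z in(('yellow',.02),('green',.043)):
    print(c,'before',obs(t0,t,c,z));print(c,'after',obs(t['frame'],t,c,z))
# magnifier: pixel change around its base/lens in side view
print('magnifier diff',np.abs(a[370:470,125:240].astype(int)-b[370:470,125:240]).mean())
s=shot('side')
for c,z in(('yellow',.048),('blue',.04)): print(c,blobs(s,c,z,20)[:4])
E
```

```text
TCP s,t,z -0.1285 -0.1985 0.2444 [-0.4  0.2 -0.2]
[ 234  246  119  100 5040]
1.78 [226. 264.] [296. 205.]
1.3 [249. 282.] [319. 220.]
0.9 [268. 303.] [336. 239.]
0.5 [282. 324.] [348. 259.]
0.2 [288. 337.] [353. 273.]
0.1 [289. 341.] [353. 277.]
0 [290. 345.] [353. 280.]
-0.1 [290. 348.] [352. 284.]
[[293, 246], [234, 299], [240, 296], [252, 315], [291, 345], [317, 326], [315, 320], [352, 282]]
yellow before [array([0.3984, 0.1601, 0.0945, 0.0227, 1.4117]), array([ 0.4504, -0.1961,  0.0878,  0.0402, -0.0876])]
yellow after [array([0.3984, 0.1601, 0.0945, 0.0227, 1.4117])]
green before [array([ 0.5982, -0.0746,  0.0856,  0.0373, -0.1277]), array([ 0.715 , -0.0832,  0.055 ,  0.0549,  1.1236])]
green after [array([ 0.5984, -0.0746,  0.0853,  0.0373, -0.1316]), array([ 0.7145, -0.0818,  0.0554,  0.0536, -1.5467])]
magnifier diff 2.9838840579710144
yellow [(array([ 23., 379.]), array([ 0.8004,  0.5191,  0.0266,  0.0135, -0.2314])), (array([357., 356.]), array([0.3905, 0.1776, 0.097 , 0.0239, 1.4077])), (array([327., 316.]), array([0.4733, 0.1477, 0.0427, 0.0182, 1.4657])), (array([462., 105.]), array([ 0.5386, -0.5421,  0.0354,  0.0323,  0.6285]))]
blue [(array([ 37., 408.]), array([ 0.7478,  0.5361,  0.0469,  0.0456, -0.1224])), (array([326., 324.]), array([0.4657, 0.1561, 0.0409, 0.0173, 1.0436])), (array([599., 143.]), array([ 0.2213, -0.6113,  0.046 ,  0.0295,  0.1517])), (array([398., 140.]), array([ 0.6061, -0.3379,  0.0713,  0.0333, -1.126 ]))]
```

Free-edge corners are at (291,345) and (352,282), against (290,345) and (353,280) predicted for level. The bystanders have not moved.

```bash
python3 -c "
from rig import job;print(job.sign_off())"
```

```text
the job is handed in; nothing more can be done
None
```

The pack is built to 48 mm, the panel lies level on it, and the arm is clear of everything. I handed the job in at about 20.6 s on the robot's clock.

- **Pack:** The grey 24 mm plate was already in place. I added the small blue 16 mm plate, leaving the large blue and the pink ones, and then the yellow 8 mm plate. Each touched down at the height expected. From above, the yellow plate sat square over the others at yaw -0.138, against -0.139 for blue and -0.141 for grey. I estimate the plates line up to within 2–3 mm, because the camera readings differed by up to that much.
- **Panel:** I swung it down by pushing on the dial face along its centre line. It stopped firmly with the fingertips 52 mm above the bench, which is level, under a 12 N press. After I let go, the free-edge corners were within 2 pixels of the level prediction in the side view.
- **Bystanders:** In the top view the screwdriver had not moved. The reel's reading differed by about 1.5 mm, which I put down to measurement noise. For the magnifier I only compared the side-view pictures, which differed by about 3 grey levels; I took that as noise too. I had used up the picture views by then, so the final state was checked by numbers, not by eye.

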